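# Change the drawing light over on the selector console

### The job

Change the light over to the lamp whose key has two cross ribs: first throw its toggle on (up the slope), then press its key fully home so that it stays latched and the key that was down pops up, and last switch off (down the slope) the toggle of the lamp that was in use before. Press firmly but not roughly (well under 35 N), going by the feel of the key, since how deep it latches is not known beforehand; leave the other two channels' keys and toggles and the things lying about as they are.

Things in the scene. Friction and masses are not known exactly. Their poses are not given: they have to be found in the camera images.
- console: Fixed grey console: slab 212 mm long, 204 wide, 60 thick, sloping up away from the robot at 35 degrees. Origin: on the desk under the middle of its front lower edge; x horizontal to its back, y left, z up. With a = distance up the panel from its front edge, n = height out of the panel: x = 0.819 a - 0.574 (n + 0.060), z = 0.574 a + 0.819 (n + 0.060), in m.
- channel_ribbed: Fixed aluminium strip with key and toggle of this channel. Axes as the console's; origin: the console's origin shifted along y to the strip's centre line. The four strips lie side by side at 40 mm pitch in an order that changes. Each carries a toggle (pivot at a = 0.045, n = 0.003) and up the slope from it a key (60 mm along the slope, 31 wide, centred at a = 0.130).
- key_ribbed_top (a point): Middle of the top face of the grey key that has two raised ribs running across it (left-right), one at its upper and one at its lower end, 43 mm of flat top between them (26 mm out of the panel when up). Axes: x up the slope, y along the row, z out of the panel, square to it (the key is pressed along -z).
- key_ribbed (a joint): Depth of this key, m: 0 = up, grows as it is pressed. A spring (3 N at rest, +0.15 N per mm) holds each key up; pressed home it is caught by a sprung bar common to all four, which adds about 2 N on the way (5 to 9 N in all), and lets go the key latched before, which jumps up. A latched key stays down at its latching depth.
- toggle_ribbed (a joint): Lean of this channel's steel toggle lever (round bat, 54 mm from pivot to tip, 8 mm thick near the panel, 11 near the tip), rad: -0.42 = off (down the slope, to the front), 0 = square to the panel, 0.42 = on (up the slope). It stays where it is left; 1.5 to 3 N moves it.
- channel_domed: Fixed aluminium strip with key and toggle of this channel. Axes as the console's; origin: the console's origin shifted along y to the strip's centre line. At the upper end of the panel, beyond all keys, a hood stands square to it: face at a = 0.208, from n = 0 to 0.090, overhanging the keys. So keys must be reached with the tool about square to the panel.
- key_domed_top (a point): Middle of the top face of the grey key that has one round raised stud, 24 mm across, in its middle (30 mm out of the panel when up). Axes: x up the slope, y along the row, z out of the panel, square to it (the key is pressed along -z).
- key_domed (a joint): Depth of this key, m: 0 = up, grows as it is pressed. At the start this is the latched key (14 mm down), that of the lamp in use.
- toggle_domed (a joint): Lean of this channel's steel toggle lever (round bat, 54 mm from pivot to tip, 8 mm thick near the panel, 11 near the tip), rad: -0.42 = off (down the slope, to the front), 0 = square to the panel, 0.42 = on (up the slope). Starts on.
- channel_flat: Fixed aluminium strip with key and toggle of this channel. Axes as the console's; origin: the console's origin shifted along y to the strip's centre line.
- key_flat_top (a point): Middle of the top face of the grey key that has a plain flat top (26 mm out of the panel when up). Axes: x up the slope, y along the row, z out of the panel, square to it (the key is pressed along -z).
- key_flat (a joint): Depth of this key, m: 0 = up, grows as it is pressed. The latching depth differs from key to key, 10 to 18 mm, and cannot be seen beforehand; 1.5 mm beyond it is a rubber end stop (12 N per mm, solid after 3 mm).
- toggle_flat (a joint): Lean of this channel's steel toggle lever (round bat, 54 mm from pivot to tip, 8 mm thick near the panel, 11 near the tip), rad: -0.42 = off (down the slope, to the front), 0 = square to the panel, 0.42 = on (up the slope). Starts off.
- channel_keeled: Fixed aluminium strip with key and toggle of this channel. Axes as the console's; origin: the console's origin shifted along y to the strip's centre line.
- key_keeled_top (a point): Middle of the top face of the grey key that has one raised keel, 52 mm long, running up and down the slope (30 mm out of the panel when up). Axes: x up the slope, y along the row, z out of the panel, square to it (the key is pressed along -z).
- key_keeled (a joint): Depth of this key, m: 0 = up, grows as it is pressed. A key let go too early comes up again, and then none may be latched.
- toggle_keeled (a joint): Lean of this channel's steel toggle lever (round bat, 54 mm from pivot to tip, 8 mm thick near the panel, 11 near the tip), rad: -0.42 = off (down the slope, to the front), 0 = square to the panel, 0.42 = on (up the slope). Starts on.
- eraser_mid (a point): Centre of a loose bystander: block eraser, 22x52x13 mm; the point is 6.5 mm over the desk.
- marker_mid (a point): Centre of a loose bystander: marker pen, 17x135x16 mm; the point is 8 mm over the desk.
- small_jar_mid (a point): Centre of a loose bystander: small screw jar, 43 across, 64 high mm; the point is 32 mm over the desk.
- masking_tape_mid (a point): Centre of a loose bystander: flat roll of tape, 94 across, 25 high mm; the point is 12.5 mm over the desk.

How it is judged:
By the outcome, as a careful person would: the job done as asked, in the order asked, and still so for the second after the job is handed in, with the robot touching nothing.
It also fails if it takes over 48 s, if anything falls off the work surface, if the arm or the gripper's body presses on something with over 40 N, if the wrist force passes 120 N, or if a joint passes its speed limit or range.

### The arm

A 7-joint arm with a two-finger parallel gripper is mounted at the origin on a cart in front of the work surface, level with it; the furniture and walls round the work are solid. World frame = base frame: x ahead of the robot, y to its left, z up, the work surface at z = 0. Lengths are in m, angles in rad, forces in N, time in s.
With the tool pointing down it reaches from about 0.425 to 0.875 m from the base axis. Payload 4.7 kg.
Tool frame: the origin (TCP) lies midway between the tips of the shut fingers; the grasp point (between the pads) lies 19 mm behind it (ctrl.grip_point_offset is the distance from the TCP to the grasp point, in m); z points along the fingers, y is the line along which they close (so a half turn about z gives the same grasp; the last joint's range is limited). The gripper opens to 87 mm and grips with 3 to 60 N. Pads are 19 mm wide; open, the fingers measure 117 mm over their backs; the gripper's body (75 mm by 190 mm) begins 51 mm behind the grasp point.
Start: joints at [1.128, 0.321, -0.07, 1.45, 0.023, 1.371, -0.057], TCP at [0.287, -0.583, 0.223] pointing down, gripper open.
Joint ranges: [-2.86, 2.86], [-0.3, 2.09], [-1.38, 1.24], [0.06, 2.45], [-1.56, 4.7], [0.09, 2.05], [-2.69, 2.69]. Speed limits (rad/s): [2.57, 2.57, 3.14, 3.14, 3.14, 3.14, 3.14].

### API

Orientations are given as a rotation vector (axis times angle).
In Python, from bench import ctrl gives the robot as it stands. The module is installed in compiled form; this text tells all that it offers.
- The arm moves only by the shell command python3 -m handwheel 'ROWS' [OPENING] [FORCE]. ROWS is JSON, a list of rows, each an object of numbers: "x", "y", "z": the shift along the tool's x, y, z in m; "wx", "wy", "wz": the turn, a rotation vector about the tool's x, y, z in degrees. A call has 1 to 10 rows; each row is the pose to reach, as a shift and turn from the pose commanded when the call began, along the tool's axes at that moment; what a row does not reach only later rows make up. A row lasts 1/12 s, in which the tool goes at most 41.7 mm and 7.16 degrees, less where a joint would pass 70% of its speed; a pose out of reach is approached as far as the arm can. A call with a gripper value outside its range is refused whole. OPENING is the finger opening in m, from 0 to 0.087, set as the call begins (- or left out, the last holds). The fingers move at their own pace and stop on an object; FORCE is the grip in N (left out, the last holds). Time passes only in rows, so rows that repeat a pose let the fingers close. It gives the time, the measured TCP pose, the force, the opening and the grip force at its end, in the units of the state.
- ctrl.get_state(): the state, without advancing time (a new reading comes with each control period).
- ctrl.get_image(name): name is "side" or "top" or "wrist"; returns a dict with "image" (480x640x3 uint8, red, green, blue), "K" (3x3 intrinsics, pixels), "k1" (the pictures are not rectified: a ray, as slopes to the right and down, at radius r is drawn at 1 + k1 r^2 times it, then the intrinsics apply), "world_to_cam" (4x4, takes a point from world to camera coordinates); the wrist camera has in their place "hand_eye" (4x4, takes a point from camera to tool coordinates, whose origin is the TCP and whose axes are the flange's). Camera axes: x right, y down, z forward; pixel columns grow to the right and rows downward; lengths in m; the calibration is good to about 2 mm. A picture is of the moment at which its call begins: read the wrist's pose just before it. There is no depth.
- ctrl.close_job(): hands the job in; it is judged then, once.
The state is a dict: "time": time; "joint_positions": joint angles; "qd": joint speeds; "joint_torque": joint torques, N m; "position": TCP position; "tool_rot": TCP orientation; "ft_force": force on the tool from outside, world axes, zero at the start; "torque": the same for the moment, N m; "grip_width": opening from 0.0 (shut) to 1.0 (fully open); "grip_force": force on a finger pad.
Only numpy, scipy, OpenCV 4.12 (cv2) and the standard library are available. Lean on these libraries where they do the work, as an engineer would, in place of code of your own. Each camera call takes 0.05 s, during which the arm holds its last target. There are 200 camera calls.

## Working session

There is one attempt and no reset: what is moved stays moved. The work goes in short steps, Python scripts to look and compute and a shell command to move; the robot and the scene stay as the last step left them, time stands still between calls to the robot, and variables do not carry over. Pictures are saved under pics/ and viewed, at most 10 in all, crops included, and the job is handed in when it is done.

```bash
mkdir -p pics
python3 - <<'E'
from bench import ctrl
import cv2,numpy as np,pickle
s=ctrl.get_state();print(s['position'],s['tool_rot'],s['grip_width'])
for n in("top","side"):
    d=ctrl.get_image(n);cv2.imwrite(f"pics/{n}0.png",d["image"][:,:,::-1]);pickle.dump(d,open(n+".pkl","wb"))
    print(n,d["K"],d["k1"],d["world_to_cam"])
E
```

```text
[ 0.28638682 -0.58290738  0.22148722] [-3.05827690e+00 -7.10892687e-01  8.81937084e-04] 1.001004003973198
top [[553.95552979   0.         316.75198104]
 [  0.         553.95552979 248.0631355 ]
 [  0.           0.           1.        ]] -0.060179551785946084 [[-0.00316275 -0.99997294 -0.00664214  0.10731316]
 [-0.97256679  0.00462093 -0.23257793  0.55487992]
 [ 0.23260233  0.00572434 -0.97255508  0.95266173]
 [ 0.          0.          0.          1.        ]]
side [[463.84311263   0.         316.52578469]
 [  0.         463.84311263 232.71973984]
 [  0.           0.           1.        ]] -0.11126254561929279 [[-0.98268074 -0.18530341 -0.00110266  0.56918187]
 [-0.11752539  0.62782627 -0.76942963  0.09326343]
 [ 0.14327022 -0.75597409 -0.63873063  0.94032671]
 [ 0.          0.          0.          1.        ]]
```

View pics/top0.png

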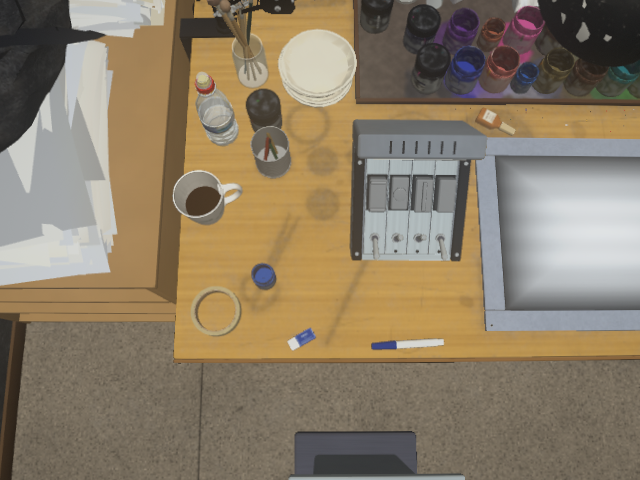

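View pics/side0.png

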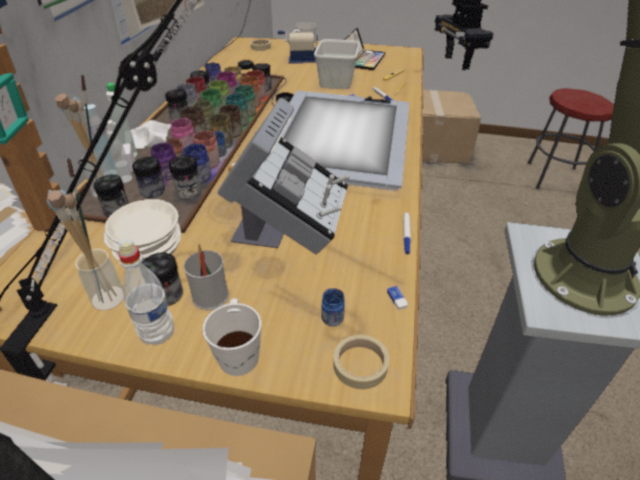

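The top view shows the console around px (355–465, 120–260), with four keys at v≈193 and toggles at v≈240. I'll zoom in.

Run:
```python
import cv2
a=cv2.imread("pics/top0.png")[110:270,340:490];b=cv2.imread("pics/side0.png")[80:260,210:370]
a=cv2.resize(a,(562,600),interpolation=cv2.INTER_CUBIC);cv2.imwrite("pics/topc.png",a)
```

```text
(no output)
```

View pics/topc.png

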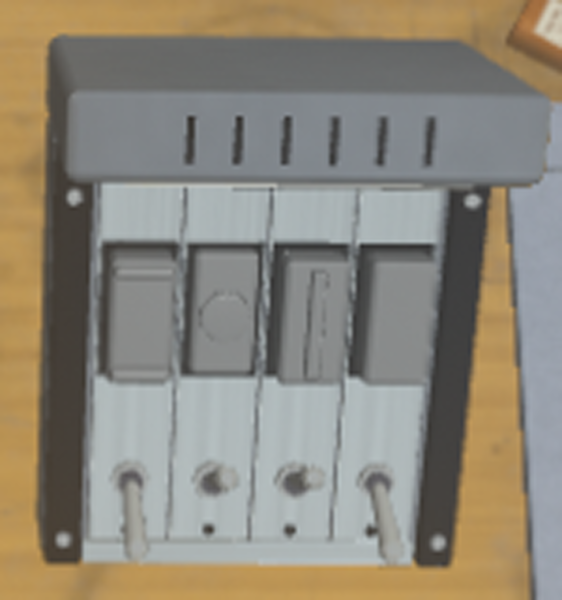

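Order from the left (+y) is ribbed, domed, keeled, flat. In the crop the pivots are at about (128,478), (212,482), (293,483) and (376,480), with the front corners at (43,561) and (450,564). The domed and keeled toggles are on. Next I'll fit the console pose.

```bash
cat > h.py <<'E'
import numpy as np,pickle
from scipy.optimize import least_squares
from scipy.spatial.transform import Rotation as R
def proj(d,P,W=None):
    W=d["world_to_cam"] if W is None else W
    p=P@W[:3,:3].T+W[:3,3];s=p[:,:2]/p[:,2:];s=s*(1+d["k1"]*(s**2).sum(1,keepdims=True))
    return s*[d["K"][0,0],d["K"][1,1]]+d["K"][:2,2]
def loc(a,y,n): return np.array([.819152*a-.573576*(n+.06),y,.573576*a+.819152*(n+.06)])
def world(p,L): 
    c,s=np.cos(p[2]),np.sin(p[2]);return np.atleast_2d(L)@np.array([[c,-s,0],[s,c,0],[0,0,1]]).T+[p[0],p[1],0]
E
python3 - <<'E'
from h import *
d=pickle.load(open("top.pkl","rb"))
F=[(.045,.06,.003,128,478),(.045,.02,.003,212,482),(.045,-.02,.003,293,483),(.045,-.06,.003,376,480),(0,.102,0,43,561),(0,-.102,0,450,564),
(.130,.06,.026,141,314),(.130,-.06,.026,401,316)]
L=np.array([loc(*f[:3]) for f in F]);px=np.array([f[3:] for f in F])/3.747+[340,110]
r=least_squares(lambda p:(proj(d,world(p,L))-px).ravel(),[.5,0,0],loss='soft_l1')
print(r.x,np.round(r.fun.reshape(-1,2),1))
np.save("pose.npy",r.x)
p=r.x
print("rib toggle tip",world(p,loc(.045-.054*np.sin(.42),.06,.003+.054*np.cos(.42))),"domed tip",world(p,loc(.045+.054*np.sin(.42),.02,.003+.054*np.cos(.42))),"key",world(p,loc(.13,.06,.026)))
sd=pickle.load(open("side.pkl","rb"));print(proj(sd,world(p,np.array([loc(0,.102,0),loc(0,-.102,0),loc(.045,.06,.003)]))))
E
```

```text
[ 0.57027468 -0.06059017 -0.01167027] [[ 0.4  0. ]
 [-0.1 -0.9]
 [ 0.2 -1. ]
 [-0.2 -0.1]
 [-0.6 -0.2]
 [ 0.2 -0.3]
 [ 0.1  2.4]
 [-0.1  2.4]]
rib toggle tip [[ 5.25386374e-01 -6.22037580e-05  1.05177655e-01]] domed tip [[ 0.56099104 -0.04048046  0.13043687]] key [[ 0.62813321 -0.00126134  0.14501195]]
[[332.86919994 241.74697473]
 [347.35502571 187.07766456]
 [320.05603611 216.5788846 ]]
```

```bash
cat > go.py <<'E'
import sys
from h import *
from bench import ctrl
# usage: go.py a y n -> delta from measured pose in tool axes
p=np.load("pose.npy");s=ctrl.get_state()
Rt=R.from_euler('z',p[2]).as_matrix()@np.array([[.819152,0,.573576],[0,-1,0],[.573576,0,-.819152]])
Rc=R.from_rotvec(s['tool_rot']).as_matrix();pos=np.array(s['position'])
T=world(p,loc(*map(float,sys.argv[1:4])))[0]
print("d tool mm",np.round(Rc.T@(T-pos)*1e3,1),"turn deg",np.round(R.from_matrix(Rc.T@Rt).as_rotvec(degrees=True),2),"t",s['time'])
l=world([0,0,-p[2]],pos-[p[0],p[1],0])[0];
print("at a,y,n mm",np.round([1e3*(.819152*l[0]+.573576*l[2]),1e3*l[1],1e3*(-.573576*l[0]+.819152*l[2]-.06)],1),"F tool",np.round(Rt.T@s['ft_force'],2),"world target",T)
E
python3 go.py -.005 .06 .15
```

```text
d tool mm [ 401.1 -453.3   53.2] turn deg [-8.29 34.38 25.97] t 0.1
at a,y,n mm [-100.4 -525.6  280.8] F tool [-0.2   0.53 -0.21] world target [0.44643664 0.0008592  0.16915404]
```

```bash
python3 -m handwheel '[{"x":0.03,"y":-0.03,"z":0,"wx":-1,"wy":4,"wz":3},{"x":0.06,"y":-0.06,"z":0,"wx":-2,"wy":8,"wz":6},{"x":0.09,"y":-0.09,"z":0,"wx":-3,"wy":12,"wz":9},{"x":0.12,"y":-0.12,"z":0.01,"wx":-4,"wy":16,"wz":12},{"x":0.15,"y":-0.15,"z":0.02,"wx":-5,"wy":20,"wz":15},{"x":0.18,"y":-0.18,"z":0.02,"wx":-6,"wy":24,"wz":18},{"x":0.21,"y":-0.21,"z":0.03,"wx":-7,"wy":28,"wz":21},{"x":0.24,"y":-0.24,"z":0.03,"wx":-8,"wy":32,"wz":24},{"x":0.26,"y":-0.27,"z":0.03,"wx":-8.3,"wy":34.4,"wz":26},{"x":0.28,"y":-0.30,"z":0.03,"wx":-8.3,"wy":34.4,"wz":26}]' 0; python3 go.py -.005 .06 .15
```

```text
time: 0.93
position: [0.4102, -0.2444, 0.1685]
tool_rot: [-2.977, 0.014, -0.906]
ft_force: [-0.1, -1.2, 0.3]
grip_width: 0.327
grip_force: 0.0
d tool mm [  26.2 -245.1   26.1] turn deg [-1.87  1.15 -0.45] t 0.9333
at a,y,n mm [ -32.7 -185.7  168.6] F tool [ 0.12  1.19 -0.34] world target [0.44643664 0.0008592  0.16915404]
```

```bash
python3 -m handwheel '[{"x":0.003,"y":-0.035},{"x":0.006,"y":-0.07},{"x":0.01,"y":-0.105},{"x":0.014,"y":-0.14},{"x":0.018,"y":-0.175,"z":0.01},{"x":0.022,"y":-0.205,"z":0.015},{"x":0.026,"y":-0.23,"z":0.02},{"x":0.026,"y":-0.245,"z":0.025},{"x":0.026,"y":-0.245,"z":0.025},{"x":0.026,"y":-0.245,"z":0.025}]'; python3 go.py -.005 .06 .15
python3 - <<'E'
from bench import ctrl
import cv2,pickle
s=ctrl.get_state();d=ctrl.get_image("wrist");cv2.imwrite("pics/w1.png",d["image"][:,:,::-1]);pickle.dump((s,d),open("w1.pkl","wb"));print(d["hand_eye"],d["k1"])
E
```

```text
d tool mm [  26.2 -245.1   26.1] turn deg [-1.87  1.15 -0.45] t 0.9333
at a,y,n mm [ -32.7 -185.7  168.6] F tool [ 0.12  1.19 -0.34] world target [0.44643664 0.0008592  0.16915404]
[[-4.04179370e-04 -9.66244040e-01 -2.57628203e-01  7.12288037e-02]
 [ 9.99999915e-01 -3.68687424e-04 -1.86071666e-04 -7.46186915e-04]
 [ 8.48063601e-05 -2.57628256e-01  9.66244107e-01 -1.61105690e-01]
 [ 0.00000000e+00  0.00000000e+00  0.00000000e+00  1.00000000e+00]] -0.029565541216104444invalid input at $[0]: expected keys x, y, z, wx, wy, wz
```

View pics/w1.png

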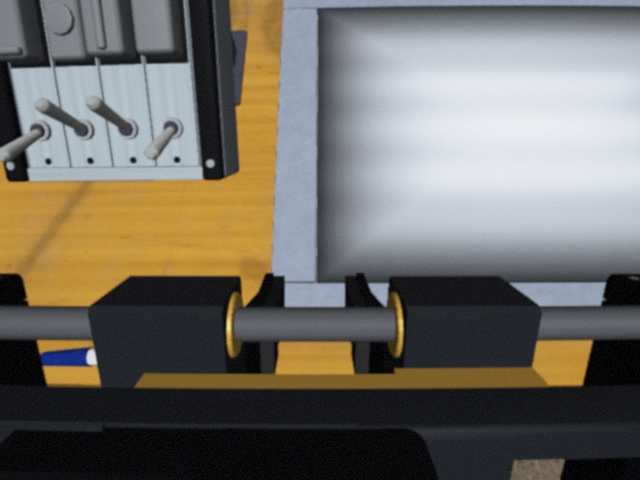

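The move was refused because every row needs all six keys. The wrist picture shows the pivots at (41,131), (87,130), (130,129) and (175,127), the front screws at (11,166) and (210,163), and the marker at (70,357). I'll move now and refine the fit with this view.

```bash
python3 -m handwheel '[{"x":0.003,"y":-0.035,"z":0,"wx":0,"wy":0,"wz":0},{"x":0.006,"y":-0.07,"z":0,"wx":0,"wy":0,"wz":0},{"x":0.01,"y":-0.105,"z":0,"wx":0,"wy":0,"wz":0},{"x":0.014,"y":-0.14,"z":0,"wx":0,"wy":0,"wz":0},{"x":0.018,"y":-0.175,"z":0.01,"wx":0,"wy":0,"wz":0},{"x":0.022,"y":-0.2,"z":0.015,"wx":0,"wy":0,"wz":0},{"x":0.026,"y":-0.22,"z":0.02,"wx":0,"wy":0,"wz":0},{"x":0.026,"y":-0.22,"z":0.025,"wx":0,"wy":0,"wz":0},{"x":0.026,"y":-0.22,"z":0.025,"wx":0,"wy":0,"wz":0}]'
python3 - <<'E'
from h import *
from bench import ctrl
import cv2
s,d=pickle.load(open("w1.pkl","rb"))
T=np.eye(4);T[:3,:3]=R.from_rotvec(s['tool_rot']).as_matrix();T[:3,3]=s['position'];W=np.linalg.inv(T@d["hand_eye"])
F=[(.045,.06,.003),(.045,.02,.003),(.045,-.02,.003),(.045,-.06,.003)]
L=np.array([loc(*f) for f in F]);px=np.array([(41,131),(87,130),(130,129),(175,127)])
p=np.load("pose.npy");print(np.round(proj(d,world(p,L),W)-px,1))
print(least_squares(lambda q:(proj(d,world(q,L),W)-px).ravel(),p).x)
s=ctrl.get_state();d=ctrl.get_image("wrist");cv2.imwrite("pics/w2.png",d["image"][:,:,::-1]);pickle.dump((s,d),open("w2.pkl","wb"))
E
python3 go.py -.005 .06 .15
```

```text
time: 1.73
position: [0.487, -0.0422, 0.105]
tool_rot: [-2.972, 0.012, -0.862]
ft_force: [0.3, 0.8, -0.1]
grip_width: 0.01
grip_force: 0.0
[[ 2.   2.7]
 [-0.9  2.8]
 [ 0.1  2.9]
 [ 0.1  4.1]]
[ 0.57351285 -0.05972236  0.00249788]
d tool mm [ -0.6 -45.  -74.1] turn deg [-2.88  2.71 -0.6 ] t 1.7833
at a,y,n mm [-8.4 18.8 73.8] F tool [ 0.09 -2.53  0.14] world target [0.44643664 0.0008592  0.16915404]
```

View pics/w2.png

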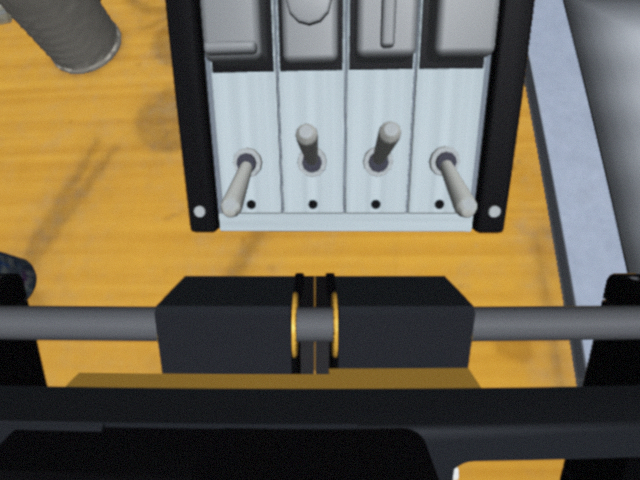

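The closer view shows the pivots at (248,161), (313,162), (377,161) and (444,160), and the front corners at (192,231) and (503,231). The TCP sits lower than I expected, so I'll move back to hover in small steps, check the tracking, and refit.

```bash
python3 -m handwheel '[{"x":0,"y":0,"z":0,"wx":0,"wy":0,"wz":0},{"x":0,"y":0,"z":0,"wx":0,"wy":0,"wz":0}]'
python3 - <<'E'
from h import *
s,d=pickle.load(open("w2.pkl","rb"));print(s['position'],s['tool_rot'],np.abs(s['qd']).max())
T=np.eye(4);T[:3,:3]=R.from_rotvec(s['tool_rot']).as_matrix();T[:3,3]=s['position'];W=np.linalg.inv(T@d["hand_eye"])
F=[(.045,.06,.003),(.045,.02,.003),(.045,-.02,.003),(.045,-.06,.003),(0,.102,0),(0,-.102,0)]
L=np.array([loc(*f) for f in F]);px=np.array([(248,161),(313,162),(377,161),(444,160),(192,231),(503,231)])
p=np.load("pose.npy");print(np.round(proj(d,world(p,L),W)-px,1))
q=least_squares(lambda q:(proj(d,world(q,L),W)-px).ravel(),p);print(q.x,np.round(q.fun.reshape(-1,2),1))
np.save("pose.npy",q.x)
E
python3 go.py -.005 .06 .07
```

```text
time: 1.95
position: [0.4864, -0.0448, 0.1048]
tool_rot: [-2.972, 0.017, -0.862]
ft_force: [1.2, -0.3, -1.3]
grip_width: 0.003
grip_force: 0.0
[ 0.4870499  -0.04216219  0.10503244] [-2.97211149  0.01151791 -0.86245733] 1.111884157719034
[[3.4 5.9]
 [3.  4.4]
 [4.7 4.9]
 [4.2 5.6]
 [2.7 4. ]
 [2.9 4.6]]
[ 0.57366589 -0.05847635 -0.01047444] [[ 0.3  1.2]
 [-0.4 -0.5]
 [ 0.9 -0. ]
 [ 0.1  0.6]
 [ 0.1 -0.6]
 [-1.1 -0.6]]
d tool mm [  6.1 -47.    7.9] turn deg [-2.71  2.67 -0.89] t 1.95
at a,y,n mm [-11.5  12.8  75.9] F tool [0.24 0.28 1.77] world target [0.49563802 0.00234427 0.10362188]
```

```bash
python3 -m handwheel '[{"x":0.0,"y":-0.02,"z":0,"wx":-1.3,"wy":1.3,"wz":-0.4},{"x":0.003,"y":-0.04,"z":0,"wx":-2.7,"wy":2.7,"wz":-0.9},{"x":0.006,"y":-0.047,"z":0.005,"wx":-2.7,"wy":2.7,"wz":-0.9},{"x":0.006,"y":-0.047,"z":0.008,"wx":-2.7,"wy":2.7,"wz":-0.9},{"x":0.006,"y":-0.047,"z":0.008,"wx":-2.7,"wy":2.7,"wz":-0.9},{"x":0.006,"y":-0.047,"z":0.008,"wx":-2.7,"wy":2.7,"wz":-0.9}]';python3 go.py -.005 .06 .038
```

```text
time: 2.45
position: [0.5003, 0.0002, 0.1041]
tool_rot: [2.993, -0.023, 0.938]
ft_force: [0.0, -0.6, -0.3]
grip_width: 0.004
grip_force: 0.0
d tool mm [-4.  -2.1 29.7] turn deg [ 0.16  0.22 -0.21] t 2.45
at a,y,n mm [-0.9 57.9 67.7] F tool [-0.17  0.57  0.29] world target [0.51399145 0.00215202 0.07740902]
```

Good tracking. Next I descend and push up the slope.

```bash
python3 -m handwheel '[{"x":-0.006,"y":-0.002,"z":0.01,"wx":0,"wy":0,"wz":0},{"x":-0.006,"y":-0.002,"z":0.02,"wx":0,"wy":0,"wz":0},{"x":-0.006,"y":-0.002,"z":0.03,"wx":0,"wy":0,"wz":0},{"x":-0.006,"y":-0.002,"z":0.03,"wx":0,"wy":0,"wz":0},{"x":0.004,"y":-0.002,"z":0.03,"wx":0,"wy":0,"wz":0},{"x":0.014,"y":-0.002,"z":0.03,"wx":0,"wy":0,"wz":0},{"x":0.024,"y":-0.002,"z":0.03,"wx":0,"wy":0,"wz":0},{"x":0.032,"y":-0.002,"z":0.03,"wx":0,"wy":0,"wz":0},{"x":0.038,"y":-0.002,"z":0.03,"wx":0,"wy":0,"wz":0},{"x":0.038,"y":-0.002,"z":0.03,"wx":0,"wy":0,"wz":0}]';python3 go.py .05 .06 .038
```

```text
time: 3.28
position: [0.5507, 0.004, 0.103]
tool_rot: [2.993, -0.017, 0.943]
ft_force: [-0.2, -0.3, -0.4]
grip_width: 0.007
grip_force: 0.1
d tool mm [10.3  2.2 -0.1] turn deg [ 0.01  0.04 -0.03] t 3.2833
at a,y,n mm [39.7 62.2 37.9] F tool [-0.39  0.33  0.2 ] world target [0.55904234 0.00168012 0.1089557 ]
```

```bash
python3 -m handwheel '[{"x":0.004,"y":0.002,"z":0,"wx":0,"wy":0,"wz":0},{"x":0.008,"y":0.002,"z":0,"wx":0,"wy":0,"wz":0},{"x":0.008,"y":0.002,"z":0,"wx":0,"wy":0,"wz":0}]';python3 go.py .05 .06 .038
python3 -m handwheel '[{"x":0.002,"y":0,"z":0,"wx":0,"wy":0,"wz":0},{"x":0.004,"y":0,"z":0,"wx":0,"wy":0,"wz":0},{"x":0.004,"y":0,"z":0,"wx":0,"wy":0,"wz":0}]';python3 go.py .05 .06 .038
```

```text
time: 3.53
position: [0.5554, 0.0024, 0.1057]
tool_rot: [2.996, -0.016, 0.938]
ft_force: [-2.5, -0.1, -1.4]
grip_width: 0.001
grip_force: 0.7
d tool mm [ 4.9  0.7 -0.6] turn deg [-0.03  0.23 -0.01] t 3.5333
at a,y,n mm [45.1 60.7 37.5] F tool [-2.83  0.16 -0.3 ] world target [0.55904234 0.00168012 0.1089557 ]
time: 3.78
position: [0.556, 0.0024, 0.1057]
tool_rot: [2.998, -0.016, 0.929]
ft_force: [-8.0, 0.3, -0.2]
grip_width: 0.007
grip_force: 3.8
d tool mm [ 4.3  0.7 -1. ] turn deg [-0.04  0.56 -0.01] t 3.7833
at a,y,n mm [45.7 60.7 37. ] F tool [-6.73 -0.25 -4.42] world target [0.55904234 0.00168012 0.1089557 ]
```

```bash
python3 -m handwheel '[{"x":-0.008,"y":0,"z":0,"wx":0,"wy":-0.5,"wz":0},{"x":-0.012,"y":0,"z":-0.01,"wx":0,"wy":-0.5,"wz":0},{"x":-0.012,"y":0,"z":-0.03,"wx":0,"wy":-0.5,"wz":0},{"x":-0.012,"y":0,"z":-0.05,"wx":0,"wy":-0.5,"wz":0},{"x":-0.012,"y":0,"z":-0.06,"wx":0,"wy":-0.5,"wz":0},{"x":-0.012,"y":0,"z":-0.06,"wx":0,"wy":-0.5,"wz":0},{"x":-0.012,"y":0,"z":-0.06,"wx":0,"wy":-0.5,"wz":0}]'
python3 go.py .13 .06 .05
python3 - <<'E'
from bench import ctrl
import cv2,pickle
s=ctrl.get_state();d=ctrl.get_image("wrist");cv2.imwrite("pics/w3.png",d["image"][:,:,::-1]);pickle.dump((s,d),open("w3.pkl","wb"))
E
```

```text
time: 4.37
position: [0.5209, 0.0023, 0.1497]
tool_rot: [2.998, -0.018, 0.929]
ft_force: [1.4, -0.8, 1.7]
grip_width: 0.003
grip_force: 0.0
d tool mm [88.3  0.1 42.4] turn deg [ 0.02  0.57 -0.07] t 4.3667
at a,y,n mm [42.1 60.2 93.3] F tool [ 2.12  0.82 -0.6 ] world target [0.61768837 0.00106582 0.1646716 ]
```

View pics/w3.png

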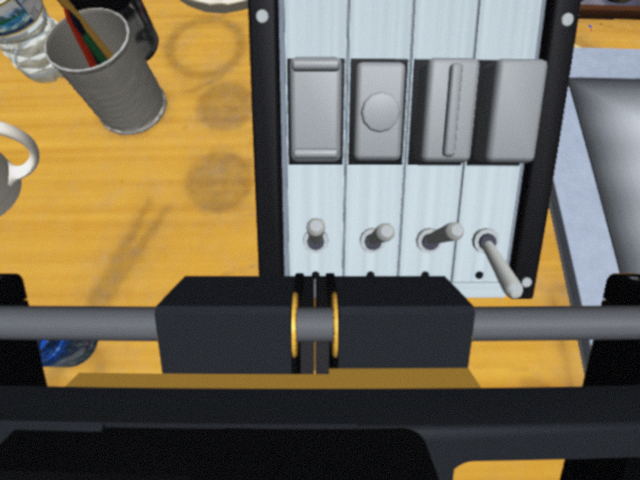

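The ribbed toggle now leans up like its neighbours (316,230). The ribbed key's top is centred near (316,107), in line with the fingers (column 315). Next I move above the key.

```bash
python3 - <<'E'
from h import *
s,d=pickle.load(open("w3.pkl","rb"));p=np.load("pose.npy")
T=np.eye(4);T[:3,:3]=R.from_rotvec(s['tool_rot']).as_matrix();T[:3,3]=s['position'];W=np.linalg.inv(T@d["hand_eye"])
print(proj(d,world(p,np.array([loc(.13,.06,.026),loc(.13,.02,.016),loc(.045,.06,.003)])),W))
E
python3 -m handwheel '[{"x":0.02,"y":0,"z":0,"wx":0,"wy":0.5,"wz":0},{"x":0.045,"y":0,"z":0.005,"wx":0,"wy":0.5,"wz":0},{"x":0.07,"y":0,"z":0.015,"wx":0,"wy":0.5,"wz":0},{"x":0.085,"y":0,"z":0.03,"wx":0,"wy":0.5,"wz":0},{"x":0.087,"y":0,"z":0.045,"wx":0,"wy":0.5,"wz":0},{"x":0.087,"y":0,"z":0.05,"wx":0,"wy":0.5,"wz":0},{"x":0.087,"y":0,"z":0.05,"wx":0,"wy":0.5,"wz":0},{"x":0.087,"y":0,"z":0.05,"wx":0,"wy":0.5,"wz":0}]'
python3 go.py .13 .06 .032
```

```text
[[315.81096079 110.69247416]
 [380.99933595 111.84206904]
 [315.74876123 239.8267947 ]]
time: 5.08
position: [0.6189, 0.0014, 0.1546]
tool_rot: [2.996, -0.017, 0.934]
ft_force: [0.0, 0.1, 0.4]
grip_width: 0.007
grip_force: 0.0
d tool mm [4.9 0.3 9.1] turn deg [ 0.01  0.38 -0.03] t 5.0833
at a,y,n mm [125.2  60.3  41.1] F tool [ 0.28 -0.1  -0.32] world target [0.62801217 0.00095768 0.14992686]
```

```bash
python3 -m handwheel '[{"x":0.005,"y":0,"z":0.005,"wx":0,"wy":0.4,"wz":0},{"x":0.005,"y":0,"z":0.01,"wx":0,"wy":0.4,"wz":0},{"x":0.005,"y":0,"z":0.013,"wx":0,"wy":0.4,"wz":0},{"x":0.005,"y":0,"z":0.013,"wx":0,"wy":0.4,"wz":0}]'>/dev/null;python3 go.py .13 .06 .032|tail -1
python3 -m handwheel '[{"x":0,"y":0,"z":0.002,"wx":0,"wy":0,"wz":0},{"x":0,"y":0,"z":0.004,"wx":0,"wy":0,"wz":0},{"x":0,"y":0,"z":0.004,"wx":0,"wy":0,"wz":0}]'>/dev/null;python3 go.py .13 .06 .032|tail -1
python3 -m handwheel '[{"x":0,"y":0,"z":0.002,"wx":0,"wy":0,"wz":0},{"x":0,"y":0,"z":0.004,"wx":0,"wy":0,"wz":0},{"x":0,"y":0,"z":0.004,"wx":0,"wy":0,"wz":0}]'>/dev/null;python3 go.py .13 .06 .032|tail -1
```

```text
at a,y,n mm [130.5  60.6  27.8] F tool [-0.38 -0.3   0.32] world target [0.62801217 0.00095768 0.14992686]
at a,y,n mm [130.9  60.7  24.1] F tool [-0.53  0.01 -2.22] world target [0.62801217 0.00095768 0.14992686]
at a,y,n mm [131.   60.7  20.2] F tool [-1.89  0.09 -2.97] world target [0.62801217 0.00095768 0.14992686]
```

```bash
python3 -m handwheel '[{"x":0,"y":0,"z":0.002,"wx":0,"wy":0,"wz":0},{"x":0,"y":0,"z":0.003,"wx":0,"wy":0,"wz":0},{"x":0,"y":0,"z":0.003,"wx":0,"wy":0,"wz":0}]'>/dev/null;python3 go.py .13 .06 .032|tail -1
python3 -m handwheel '[{"x":0,"y":0,"z":0.001,"wx":0,"wy":0,"wz":0},{"x":0,"y":0,"z":0.002,"wx":0,"wy":0,"wz":0},{"x":0,"y":0,"z":0.002,"wx":0,"wy":0,"wz":0}]'>/dev/null;python3 go.py .13 .06 .032|tail -1
python3 -m handwheel '[{"x":0,"y":0,"z":0.001,"wx":0,"wy":0,"wz":0},{"x":0,"y":0,"z":0.0015,"wx":0,"wy":0,"wz":0},{"x":0,"y":0,"z":0.0015,"wx":0,"wy":0,"wz":0}]'>/dev/null;python3 go.py .13 .06 .032|tail -1
```

```text
at a,y,n mm [130.9  60.7  17. ] F tool [-0.68  0.61 -3.82] world target [0.62801217 0.00095768 0.14992686]
at a,y,n mm [130.9  60.6  15. ] F tool [-1.04  0.02 -3.71] world target [0.62801217 0.00095768 0.14992686]
at a,y,n mm [130.9  60.7  13.5] F tool [-0.85 -0.17 -2.13] world target [0.62801217 0.00095768 0.14992686]
```

```bash
for i in 1; do :; done; python3 -m handwheel '[{"x":0,"y":0,"z":0.001,"wx":0,"wy":0,"wz":0},{"x":0,"y":0,"z":0.001,"wx":0,"wy":0,"wz":0},{"x":0,"y":0,"z":0.001,"wx":0,"wy":0,"wz":0}]'>/dev/null;python3 go.py .13 .06 .032|tail -1
python3 -m handwheel '[{"x":0,"y":0,"z":0.001,"wx":0,"wy":0,"wz":0},{"x":0,"y":0,"z":0.001,"wx":0,"wy":0,"wz":0},{"x":0,"y":0,"z":0.001,"wx":0,"wy":0,"wz":0}]'>/dev/null;python3 go.py .13 .06 .032|tail -1
```

```text
at a,y,n mm [131.   60.6  12.6] F tool [-1.11 -0.91 -4.74] world target [0.62801217 0.00095768 0.14992686]
at a,y,n mm [131.   60.6  11.7] F tool [-1.62 -0.42 -4.44] world target [0.62801217 0.00095768 0.14992686]
```

```bash
python3 -m handwheel '[{"x":0,"y":0,"z":0.001,"wx":0,"wy":0,"wz":0},{"x":0,"y":0,"z":0.001,"wx":0,"wy":0,"wz":0},{"x":0,"y":0,"z":0.001,"wx":0,"wy":0,"wz":0}]'>/dev/null;python3 go.py .13 .06 .032|tail -1
python3 -m handwheel '[{"x":0,"y":0,"z":0.001,"wx":0,"wy":0,"wz":0},{"x":0,"y":0,"z":0.001,"wx":0,"wy":0,"wz":0},{"x":0,"y":0,"z":0.001,"wx":0,"wy":0,"wz":0}]'>/dev/null;python3 go.py .13 .06 .032|tail -1
```

```text
at a,y,n mm [131.   60.6  10.9] F tool [-2.79 -0.31 -8.59] world target [0.62801217 0.00095768 0.14992686]
at a,y,n mm [131.   60.7  10.2] F tool [ -3.28  -0.   -13.71] world target [0.62801217 0.00095768 0.14992686]
```

```bash
python3 -m handwheel '[{"x":0,"y":0,"z":0.0005,"wx":0,"wy":0,"wz":0},{"x":0,"y":0,"z":0.0005,"wx":0,"wy":0,"wz":0},{"x":0,"y":0,"z":0.0005,"wx":0,"wy":0,"wz":0}]'>/dev/null;python3 go.py .13 .06 .032|tail -1
python3 -m handwheel '[{"x":0,"y":0,"z":-0.004,"wx":0,"wy":0,"wz":0},{"x":0,"y":0,"z":-0.015,"wx":0,"wy":0,"wz":0},{"x":0,"y":0,"z":-0.035,"wx":0,"wy":0,"wz":0},{"x":0,"y":0,"z":-0.055,"wx":0,"wy":0,"wz":0},{"x":-0.01,"y":0.005,"z":-0.075,"wx":0,"wy":0,"wz":0},{"x":-0.03,"y":0.01,"z":-0.085,"wx":0,"wy":0,"wz":0},{"x":-0.06,"y":0.02,"z":-0.085,"wx":0,"wy":0,"wz":0},{"x":-0.065,"y":0.03,"z":-0.085,"wx":0,"wy":0,"wz":0},{"x":-0.065,"y":0.04,"z":-0.085,"wx":0,"wy":0,"wz":0},{"x":-0.065,"y":0.04,"z":-0.085,"wx":0,"wy":0,"wz":0}]';python3 go.py .087 .02 .06
python3 - <<'E'
from bench import ctrl
import cv2,pickle
s=ctrl.get_state();d=ctrl.get_image("wrist");cv2.imwrite("pics/w4.png",d["image"][:,:,::-1])
E
```

```text
at a,y,n mm [130.9  60.6   9.8] F tool [ -5.16   0.48 -15.75] world target [0.62801217 0.00095768 0.14992686]
time: 8.75
position: [0.5394, -0.0395, 0.1641]
tool_rot: [2.991, -0.02, 0.947]
ft_force: [0.5, -0.5, 0.5]
grip_width: 0.01
grip_force: 0.0
d tool mm [21.  -1.5 34.2] turn deg [ 0.09 -0.15 -0.14] t 8.75
at a,y,n mm [65.9 18.6 94.2] F tool [ 0.75  0.45 -0.12] world target [ 0.57631235 -0.03850297  0.14819935]
```

View pics/w4.png

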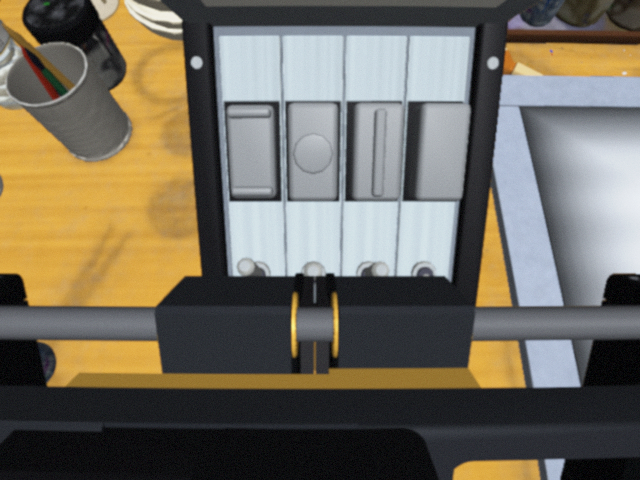

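The ribbed key is now the narrower, sunken one (253,150). The domed key has popped up to the keeled key's size (312,150). Next I go in above the domed toggle and push it down the slope.

```bash
python3 -m handwheel '[{"x":0.012,"y":0,"z":0,"wx":0,"wy":0,"wz":0},{"x":0.024,"y":-0.001,"z":0.01,"wx":0,"wy":0,"wz":0},{"x":0.024,"y":-0.001,"z":0.025,"wx":0,"wy":0,"wz":0},{"x":0.024,"y":-0.001,"z":0.035,"wx":0,"wy":0,"wz":0},{"x":0.024,"y":-0.001,"z":0.035,"wx":0,"wy":0,"wz":0},{"x":0.024,"y":-0.001,"z":0.035,"wx":0,"wy":0,"wz":0}]' >/dev/null;python3 go.py .09 .02 .041
python3 -m handwheel '[{"x":0,"y":0,"z":0.008,"wx":0,"wy":0,"wz":0},{"x":0,"y":0,"z":0.014,"wx":0,"wy":0,"wz":0},{"x":0,"y":0,"z":0.018,"wx":0,"wy":0,"wz":0},{"x":0,"y":0,"z":0.018,"wx":0,"wy":0,"wz":0}]' >/dev/null;python3 go.py .044 .02 .038
```

```text
d tool mm [ 0.1  2.3 17.7] turn deg [-0.03 -0.02  0.03] t 9.3
at a,y,n mm [89.9 22.3 58.7] F tool [-0.   -0.73 -0.04] world target [ 0.58966702 -0.03864286  0.13435619]
d tool mm [-45.4   1.7   2.4] turn deg [-0.   -0.01  0.  ] t 9.6333
at a,y,n mm [89.4 21.7 40.4] F tool [-0.38 -0.66  0.39] world target [ 0.55370872 -0.0382662   0.10551424]
```

```bash
python3 -m handwheel '[{"x":-0.008,"y":0.001,"z":0.001,"wx":0,"wy":0,"wz":0},{"x":-0.016,"y":0.001,"z":0.002,"wx":0,"wy":0,"wz":0},{"x":-0.024,"y":0.001,"z":0.002,"wx":0,"wy":0,"wz":0},{"x":-0.032,"y":0.001,"z":0.002,"wx":0,"wy":0,"wz":0},{"x":-0.039,"y":0.001,"z":0.002,"wx":0,"wy":0,"wz":0},{"x":-0.043,"y":0.001,"z":0.002,"wx":0,"wy":0,"wz":0},{"x":-0.043,"y":0.001,"z":0.002,"wx":0,"wy":0,"wz":0}]' >/dev/null;python3 go.py .044 .02 .038
python3 -m handwheel '[{"x":-0.002,"y":0,"z":0,"wx":0,"wy":0,"wz":0},{"x":-0.003,"y":0,"z":0,"wx":0,"wy":0,"wz":0},{"x":-0.003,"y":0,"z":0,"wx":0,"wy":0,"wz":0}]' >/dev/null;python3 go.py .044 .02 .038
```

```text
d tool mm [-1.1  0.6  1. ] turn deg [ 0.    0.02 -0.  ] t 10.2167
at a,y,n mm [45.1 20.6 39. ] F tool [0.98 0.7  0.2 ] world target [ 0.55370872 -0.0382662   0.10551424]
d tool mm [-0.1  0.6  1. ] turn deg [ 0.   -0.09 -0.  ] t 10.4667
at a,y,n mm [44.1 20.6 39. ] F tool [ 2.07  0.01 -0.27] world target [ 0.55370872 -0.0382662   0.10551424]
```

```bash
python3 -m handwheel '[{"x":-0.002,"y":0,"z":0,"wx":0,"wy":0,"wz":0},{"x":-0.004,"y":0,"z":0,"wx":0,"wy":0,"wz":0},{"x":-0.004,"y":0,"z":0,"wx":0,"wy":0,"wz":0}]' >/dev/null;python3 go.py .044 .02 .038
```

```text
d tool mm [1.5 0.6 1.5] turn deg [ 0.01 -0.34  0.01] t 10.7167
at a,y,n mm [42.5 20.6 39.5] F tool [ 4.88 -0.47  1.46] world target [ 0.55370872 -0.0382662   0.10551424]
```

```bash
python3 -m handwheel '[{"x":-0.002,"y":0,"z":0,"wx":0,"wy":0,"wz":0},{"x":-0.002,"y":0,"z":0,"wx":0,"wy":0,"wz":0}]' >/dev/null;python3 go.py .044 .02 .038
python3 -m handwheel '[{"x":0.01,"y":0,"z":0,"wx":0,"wy":0.4,"wz":0},{"x":0.016,"y":0,"z":-0.01,"wx":0,"wy":0.4,"wz":0},{"x":0.016,"y":0,"z":-0.03,"wx":0,"wy":0.4,"wz":0},{"x":0.016,"y":0,"z":-0.05,"wx":0,"wy":0.4,"wz":0},{"x":0.006,"y":0,"z":-0.07,"wx":0,"wy":0.4,"wz":0},{"x":-0.01,"y":0,"z":-0.08,"wx":0,"wy":0.4,"wz":0},{"x":-0.02,"y":0,"z":-0.08,"wx":0,"wy":0.4,"wz":0},{"x":-0.03,"y":0,"z":-0.08,"wx":0,"wy":0.4,"wz":0},{"x":-0.03,"y":0,"z":-0.08,"wx":0,"wy":0.4,"wz":0},{"x":-0.03,"y":0,"z":-0.08,"wx":0,"wy":0.4,"wz":0}]'
python3 - <<'E'
from bench import ctrl
import cv2,pickle
d=ctrl.get_image("wrist");cv2.imwrite("pics/w5.png",d["image"][:,:,::-1])
E
```

```text
d tool mm [1.8 0.6 1.8] turn deg [ 0.02 -0.51  0.01] t 10.8833
at a,y,n mm [42.2 20.6 39.8] F tool [ 7.16 -0.17  1.87] world target [ 0.55370872 -0.0382662   0.10551424]
time: 11.72
position: [0.4996, -0.032, 0.1132]
tool_rot: [-3.006, 0.016, -0.897]
ft_force: [-0.3, -0.4, 0.1]
grip_width: 0.003
grip_force: 0.0
```

View pics/w5.png

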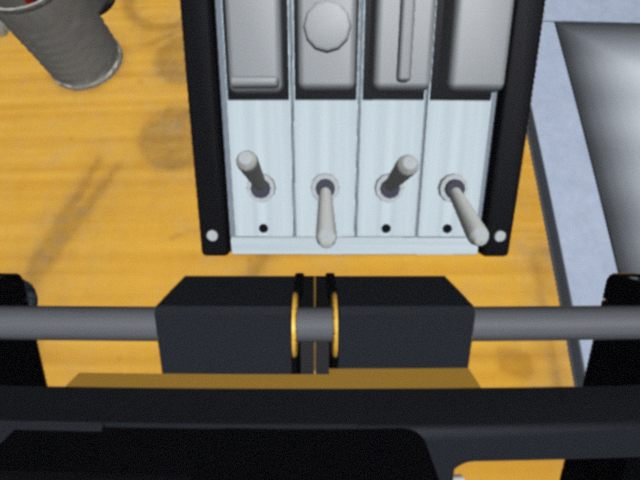

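The picture shows the ribbed toggle on (255,170), the domed one off (326,215) lying like the flat one, and the keeled one still on (398,175). The ribbed key is down and the domed key up, and the tool is clear.

```bash
python3 -c "
from bench import ctrl
print(ctrl.close_job())"
```

```text
the job is handed in; nothing more can be done
None
```

The light is changed over and the job handed in: the ribbed toggle was thrown on, its key pressed home and latched (about 16 N at most) so the domed key popped up, and the domed toggle switched off last; the wrist camera confirmed this, and the other two channels look unchanged.

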